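# Lock the decorating wheel with its key

### The job

Turn the decorating wheel by its centre boss until the notch in its rim lines up with the slot in the lock bracket. Then take the lock key out of its wooden holder and stand it upright on the bench, clear of the holder and let go; take it again by its front and tail faces and gently lower it, nose towards the boss, until it lies fully down in both slot and notch, and let go. Keep the key from tipping over and leave the other things on the bench where they are.

Things in the scene. Friction and masses are not known exactly. Their poses are not given: they have to be found in the camera images.
- wheel (a joint): angle of the grey metal decorating wheel about its upright axis, rad: 0 when its rim notch lines up with the bracket's slot, positive when the notch is anticlockwise of the slot seen from above. It starts 0.5 to 1.5 on the positive side, so turn it clockwise. It turns with slight friction (0.06 N m) and stays where it is left.
- boss (a point): centre of the steel boss in the middle of the wheel, on its axis, 78 mm above the bench. Boss: 70 mm long, 26 wide, 36 tall, standing on the wheel's top face. x along its length, to the rim notch; z up. Wheel: disc 200 mm across, from 36 to 60 mm above the bench; its only notch is 29 mm wide, 36 mm deep radially, open above and below.
- stand: the fixed grey stand of the wheel; origin on the bench under the wheel's axis, x along the bracket's slot away from the axis, z up. Lock bracket: block 103 to 178 mm from the axis, 64 mm wide, with a slot along x 29 mm wide and 24 mm deep, slot floor 36 and slot top 60 mm above the bench; a 10 mm high sill on the slot floor at the outer end.
- seat (a point): where point key_grip must be when the key is home: over the bracket's slot, 156 mm from the wheel's axis, 83 mm above the bench. x straight away from the axis, z up. Two upright cheeks flank it: 32 mm long in x, 12 mm thick, 40 mm apart inside, tops 118 mm above the bench. With 8 mm beside the seated post, it can be held there only by its front and tail faces.
- key_grip (a point): middle of the lock key's brown wooden grip post: 28 mm long (x), 24 wide, 46 tall, on the tail end of a steel bar 100 mm long, 24 wide, 24 high, lower edges rounded. 47 mm above the bar's underside, 14 mm inside the tail face, 86 mm behind the nose. x along the bar to the nose, z up. 0.2 to 0.35 kg. When home its x points to the wheel's axis (opposite to seat x).
- holder_mid (a point): middle of the floor of the key's fixed wooden holder, 10 mm above the bench; x as the key's x at the start. Tray 134 x 60 mm; wall 82 mm tall 8 mm behind the key's tail, rims up to 20 mm tall ahead of the nose and beside the bar's front half: here the post can be taken only by its two sides. The bench half-way between this and the boss is bare for 70 mm all round.
- bulb: bystander: reddish-brown squeeze bulb with a black spout, 66 mm wide, 125 mm tall; origin under its centre
- jar: bystander: glass jar with black lid, 60 mm wide, 85 mm tall; origin under its centre
- bowl: bystander: blue bowl, 140 mm wide, 65 mm tall; origin under its centre
- cup: bystander: white cup, 76 mm wide, 85 mm tall; origin under its centre
- spatula: bystander: spatula 190 mm long lying on the bench
- plaster: bystander: white plaster block 110 x 80 x 50 mm; origin under its centre

How it is judged:
By the outcome, as a careful person would: the job done as asked, in the order asked, and still so for the second after the job is handed in, with the robot touching nothing.
It also fails if it takes over 72 s, if anything falls off the work surface, if the arm or the gripper's body presses on something with over 40 N, if the wrist force passes 120 N, or if a joint passes its speed limit or range.

### The arm

A 7-joint arm with a two-finger parallel gripper is mounted at the origin on the work surface. World frame = base frame: x ahead of the robot, y to its left, z up, the work surface at z = 0. Lengths are in m, angles in rad, forces in N, time in s.
With the tool pointing down it reaches from about 0.375 to 0.925 m from the base axis. Payload 3.1 kg.
Tool frame: the origin (TCP) lies at the very end of the fingers, on their centre line; the grasp point (between the pads) lies 19 mm behind it; z points along the fingers, y is the line along which they close (so a half turn about z gives the same grasp; the last joint's range is limited). The gripper opens to 85 mm and grips with 20 to 120 N. Pads are 22 mm wide; open, the fingers measure 114 mm over their backs; the gripper's body (76 mm by 85 mm) begins 54 mm behind the grasp point. The pads swing forward as they close: fully open they stand 13 mm farther back than shut.
Start: joints at [1.094, 0.383, 0.044, 1.598, -0.018, 1.161, -0.05], TCP at [0.24, -0.604, 0.207] pointing down, gripper open.
Joint ranges: [-2.61, 2.61], [-0.41, 2.15], [-1.48, 1.57], [0, 2.5], [-1.57, 4.71], [0.05, 1.97], [-2.85, 2.85]. Speed limits (rad/s): [2.79, 2.79, 3.14, 3.14, 3.14, 3.14, 3.14].

### API

Orientations are given as a rotation vector (axis times angle).
In Python, from cell import env gives the robot as it stands.
- The arm moves only by the tool play_rows, never from a script. Its argument "series" is one flat list of numbers, 5 for each row, row after row: the shift along the world's x, y, z normalised to -1 to 1, where 1 is 250 mm, then the turn about the world's z normalised to -1 to 1, where 1 is 180 degrees, then the opening, from -1 (shut) to 1 (fully open), so that 0 is half open. In form: [tx, ty, tz, spin, fingers, tx, ty, tz, spin, fingers, ...]. A call has 1 to 10 rows; each row shifts and turns the commanded pose from where the row before left it; what a row does not reach is not made up. A row lasts 1/12 s, in which the tool goes at most 41.7 mm and 7.16 degrees, less where a joint would pass 70% of its speed; a pose out of reach is approached as far as the arm can. A call with a number of a shift or a turn outside -1 to 1 is refused whole. A call with a gripper value outside its range is refused whole. The fingers move at their own pace and stop on an object; "grip_force" is the grip in N (left out, the last holds). Time passes only in rows, so rows that do not move let the fingers close. It gives the time, the measured TCP pose, the force, the opening and the grip force at its end, in the units of the state.
- env.get_state(): the state, without advancing time (a new reading comes with each control period).
- env.get_image(name): name is "side" or "top"; returns the picture (384x512x3 uint8, red, green, blue); there is no depth.
- env.get_calibration(name): a dict with "intrinsics" (3x3 intrinsics, pixels), "extrinsics" (4x4, takes a point from camera to world coordinates). Camera axes: x right, y down, z forward; pixel columns grow to the right and rows downward; lengths in m; the calibration is good to about 2 mm. A picture is of the moment at which its call begins. get_calibration takes no time and is no camera call.
- env.close_job(): hands the job in; it is judged then, once.
The state is a dict: "t": time; "joints": joint angles; "joint_vel": joint speeds; "tau": joint torques, N m; "position": TCP position; "orientation": TCP orientation; "force": force on the tool from outside, world axes, zero at the start; "wrist_torque": the same for the moment, N m; "opening": finger opening in m; "gripper_force": force on a finger pad.
Only numpy, scipy, OpenCV 4.12 (cv2) and the standard library are available. Lean on these libraries where they do the work, as an engineer would, in place of code of your own. Each camera call takes 0.05 s, during which the arm holds its last target. There are 200 camera calls.

## Working session

There is one attempt and no reset: what is moved stays moved. The work goes in short steps, Python scripts to look and compute and a tool call to move; the robot and the scene stay as the last step left them, time stands still between calls to the robot, and variables do not carry over. Pictures are saved under pics/ and viewed, at most 10 in all, crops included, and the job is handed in when it is done.

Besides the shell and the picture viewer there is one more tool, called as name(argument=value, ...) on one line, values as JSON. play_rows: Moves the arm, as the interface text tells. Its arguments: {"type":"object","properties":{"series":{"type":"array"},"grip_force":{"type":"number"}},"required":["series"]}

```bash
mkdir -p pics; ls; cat > h.py <<'E'
import numpy as np, cv2
from cell import env
def snap(n,f):
    im=env.get_image(n); cv2.imwrite(f,np.ascontiguousarray(im[:,:,::-1])); return im
def cal(n):
    c=env.get_calibration(n); return np.array(c["intrinsics"]),np.array(c["extrinsics"])
def ray(n,px,z):
    K,T=cal(n); px=np.atleast_2d(np.array(px,float)); z=np.broadcast_to(z,len(px))
    d=np.c_[px,np.ones(len(px))]@np.linalg.inv(K).T@T[:3,:3].T; o=T[:3,3]
    return o+d*((z-o[2])/d[:,2])[:,None]
def proj(n,P):
    K,T=cal(n); P=np.atleast_2d(P); c=(P-T[:3,3])@T[:3,:3]; u=c@K.T; return u[:,:2]/u[:,2:]
E
python3 - <<'E'
from h import *
snap("top","pics/top0.png"); snap("side","pics/side0.png")
for n in("top","side"):
    K,T=cal(n); print(K.round(1).tolist(),T.round(3).tolist())
s=env.get_state(); print(s)
E
```

```text
pics
[[407.9, 0.0, 254.2], [0.0, 407.9, 185.7], [0.0, 0.0, 1.0]] [[-0.012, -0.996, 0.091, 0.491], [-1.0, 0.013, 0.012, -0.011], [-0.013, -0.091, -0.996, 1.093], [0.0, 0.0, 0.0, 1.0]]
[[395.4, 0.0, 253.9], [0.0, 395.4, 188.6], [0.0, 0.0, 1.0]] [[0.91, -0.312, 0.274, 0.3], [-0.415, -0.686, 0.598, -0.572], [0.001, -0.658, -0.753, 0.802], [0.0, 0.0, 0.0, 1.0]]
{'t': 0.1, 'joints': array([ 1.09420156,  0.38378244,  0.04382429,  1.59939641, -0.01794473,
        1.16118014, -0.04988154]), 'joint_vel': array([-0.00011276, -0.00175403, -0.00090779, -0.00350338, -0.00079378,
       -0.00052132,  0.00090287]), 'tau': array([ 3.22365398e-03, -4.34726250e+01,  1.02963936e+00, -2.50453949e+01,
        1.08522701e-02,  5.47421048e-03, -2.71853196e-05]), 'position': array([ 0.24005631, -0.60308134,  0.20560327]), 'orientation': array([-3.08311273e+00, -5.91164741e-01,  8.24729556e-04]), 'force': array([ 0.26646318, -0.25700344,  0.66643847]), 'wrist_torque': array([0.00538422, 0.01320341, 0.02537783]), 'gripper_force': 0.0, 'opening': 0.08541389854268557}
```

View pics/top0.png

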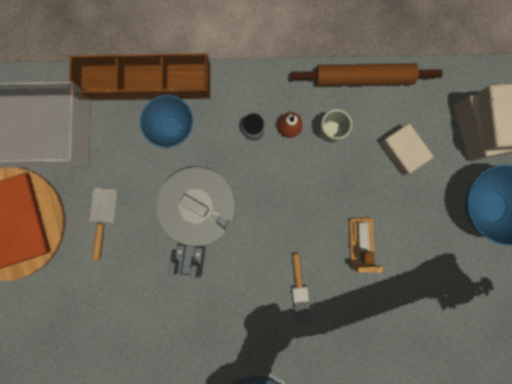

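View pics/side0.png

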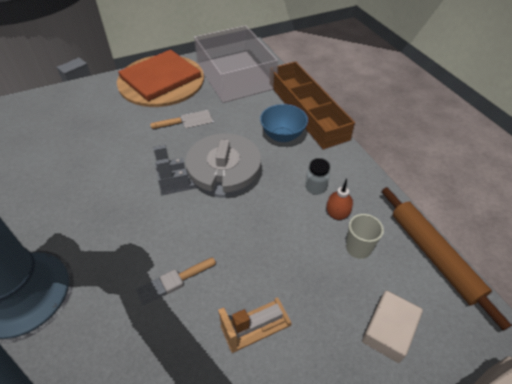

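The top view shows the wheel at about (195,206), its notch near (222,222) and the bracket at (187,261). The holder with the key is at (365,245), nose towards the top of the image. I'll enlarge these.

```bash
python3 - <<'E'
import cv2,numpy as np
t=cv2.imread("pics/top0.png"); s=cv2.imread("pics/side0.png")
def c(i,x,y,w,h,k): return cv2.resize(i[y:y+h,x:x+w],None,fx=k,fy=k,interpolation=cv2.INTER_CUBIC)
a=c(t,150,160,90,120,5); b=c(t,340,205,70,120,5)  # 450x600,350x600
cv2.imwrite("pics/c1.png",np.hstack([a,b]))
a=c(s,145,125,125,75,4); b=c(s,210,285,100,75,4)
z=np.zeros((600,500,3),np.uint8); z[:300]=a; z[300:,:400]=b; cv2.imwrite("pics/c2.png",z)
E
```

```text
(no output)
```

View pics/c1.png

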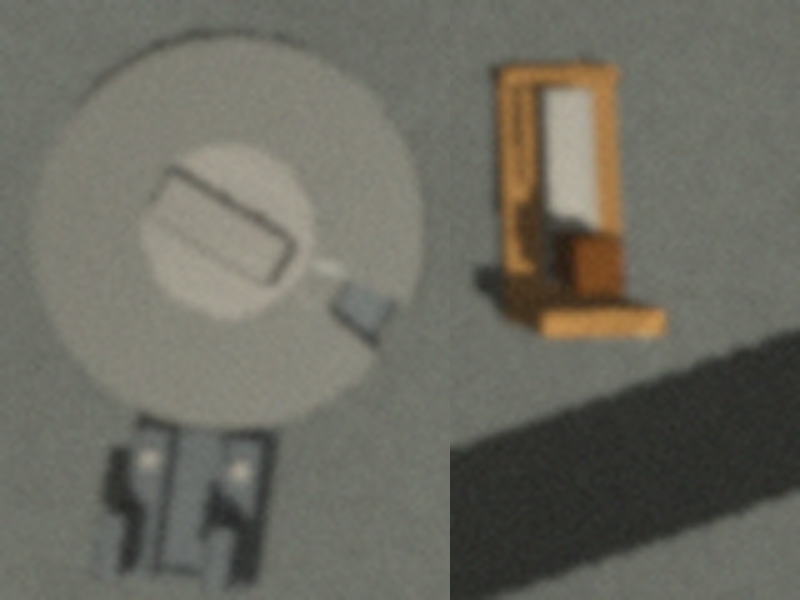

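View pics/c2.png

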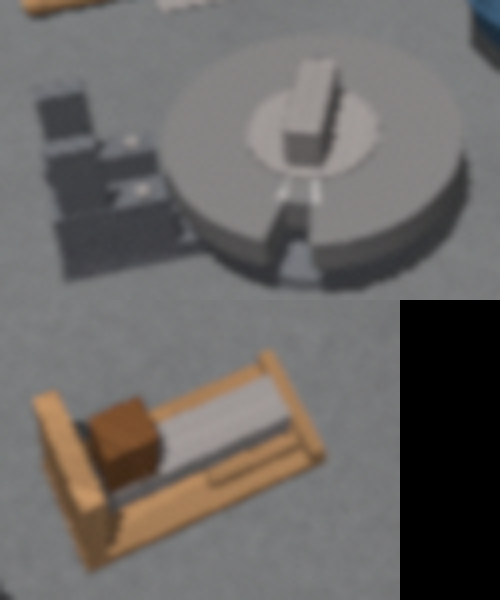

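The crops show the boss, the notch at crop (365,310), two light marks on the bracket at (148,458) and (240,470), the bar nose at (543–592,88) and the post top at (570–622,235–297). Next I'll fit poses to these.

```bash
cat > fit.py <<'E'
from h import *
from scipy.optimize import least_squares
f=lambda P,k,x0,y0,du=0,dv=0:(np.array(P,float)-[du,dv]+.5)/k-.5+[x0,y0]
def fit(obs,g0,free=3):  # obs: list (cam,px,local xyz)
    def res(p):
        c,s=np.cos(p[2]),np.sin(p[2]); r=[]
        for n,px,L in obs:
            L=np.atleast_2d(L); W=np.c_[p[0]+c*L[:,0]-s*L[:,1],p[1]+s*L[:,0]+c*L[:,1],L[:,2]]
            r.append((proj(n,W)-px).ravel())
        return np.concatenate(r)
    o=least_squares(res,g0,loss="soft_l1"); return o.x,res(o.x).reshape(-1,2).round(1)
E
python3 - <<'E'
from fit import *
T=lambda P:f(P,5,150,160); T2=lambda P:f(P,5,340,205,450); S=lambda P:f(P,4,145,125); S2=lambda P:f(P,4,210,285,0,300)
# boss top corners, x to notch
B=[[.035,.013,.096],[.035,-.013,.096],[-.035,-.013,.096],[-.035,.013,.096]]
# top image: notch end (295,240),(275,285); +y of boss (anticlockwise seen from above) is right side/up
bt=T([[295,240],[275,285],[150,205],[172,168]]); bs=S([[325,135],[287,130],[303,60],[335,62]])
print("boss top", fit([("top",bt,B)],[.45,.15,-2.1])); print("boss both",fit([("top",bt,B),("side",bs,B)],[.45,.15,-2.1]))
# wheel rim circle
im=cv2.imread("pics/top0.png")
e=T([[32,230],[424,215],[225,430],[95,95],[370,100],[85,370],[320,405]]); W=ray("top",e,.06)
c=least_squares(lambda p:np.hypot(*(W[:,:2]-p).T)-.1,[.45,.15]); print("wheel",c.x,c.fun.round(4))
n=ray("top",T([[345,275],[398,305],[330,312],[380,348]]),.06); print("notch",n.round(4).tolist())
m=ray("top",T([[148,458],[240,470]]),.06); ms=ray("side",S([[130,140],[145,188]]),.06); print("marks",m.round(4).tolist(),ms.round(4).tolist())
for mm in(m,ms):
    d=mm.mean(0)[:2]-c.x; q=mm[1]-mm[0]; print("slot yaw",np.arctan2(d[1],d[0]),np.hypot(*d),np.arctan2(-q[0],q[1])+np.pi*0,np.hypot(*q[:2]))
K=[[.014,.012,.08],[.014,-.012,.08],[-.014,-.012,.08],[-.014,.012,.08]]
N=[[.086,.012,.034],[.086,-.012,.034]]
kt=T2([[570,235],[620,235],[622,295],[572,297]]); nt=T2([[543,88],[592,88]]); ks=S2([[138,397],[160,430],[110,455],[90,415]]); ns=S2([[265,378],[290,408]])
print("key top",fit([("top",kt,K),("top",nt,N)],[.4,-.27,0])); print("both",fit([("top",kt,K),("top",nt,N),("side",ks,K),("side",ns,N)],[.4,-.27,0]))
E
```

```text
boss top (array([ 0.53781257,  0.14808331, -2.11791021]), array([[ 0.5, -0.3],
       [-1. , -0.1],
       [-0.4,  1.3],
       [ 0.8, -0.4]]))
boss both (array([ 0.5388469 ,  0.1477509 , -2.09662059]), array([[ 0.7, -1. ],
       [-0.6, -0.8],
       [-0.3,  1.2],
       [ 0.7, -0.6],
       [-0.5,  0. ],
       [-1.1,  0.6],
       [-0.9, -0.3],
       [ 0.8, -0.2]]))
wheel [0.53559927 0.15121359] [-0.0003 -0.0001 -0.0008 -0.0015 -0.0015 -0.0006 -0.0011]
notch [[0.5134, 0.0918, 0.06], [0.498, 0.0651, 0.06], [0.4949, 0.0995, 0.06], [0.4765, 0.0743, 0.06]]
marks [[0.4229, 0.1913, 0.06], [0.4164, 0.145, 0.06]] [[0.4258, 0.1947, 0.06], [0.4215, 0.1483, 0.06]]
slot yaw 2.996465182152522 0.11717034800035893 3.0026177954655418 0.04675920972849081
slot yaw 2.962374012445207 0.11374082584889444 3.0484570448860313 0.04658741027338899
key top (array([ 0.40350187, -0.27742991, -0.00833277]), array([[ 0.1,  0.2],
       [-0. ,  0.2],
       [-0.1, -0.2],
       [ 0. , -0.6],
       [ 0.2,  0.2],
       [-0.3,  0.1]]))
both (array([ 0.40509249, -0.2781371 ,  0.0065325 ]), array([[ 0.3, -0.3],
       [ 0.1, -0.5],
       [ 0.3, -0.9],
       [ 0.4, -1.2],
       [-0. , -0.4],
       [-0.5, -0.6],
       [-0.2, -1.6],
       [-0.5,  1.1],
       [-1.7,  1. ],
       [-1.6, -0.2],
       [ 0.4, -1.2],
       [-0.4,  1.4]]))
```

play_rows(series=[0.047,0.12,0,0.02,1,0.047,0.12,0,0.02,1,0.047,0.12,0,0.02,1,0.047,0.12,0,0.02,1,0.047,0.12,0,0.02,1,0.047,0.12,0,0.02,1,0.047,0.12,0,0.02,1,0.047,0.12,0,0.02,1,0.047,0.12,0,0.02,1,0.047,0.12,0,0.02,1])

```text
t: 0.93
position: [0.3578, -0.3021, 0.2064]
orientation: [-2.749, -1.52, 0.001]
force: [0.0, -0.1, 0.2]
opening: 0.0851
gripper_force: 0.0
```

play_rows(series=[0.047,0.12,0,0.001,1,0.047,0.12,0,0.001,1,0.047,0.12,0,0.001,1,0.047,0.12,0,0.001,1,0.047,0.12,0,0.001,1,0.047,0.12,0,0.001,1,0.047,0.12,0,0.001,1,0.047,0.12,0,0,1,0.047,0.12,0,0,1,0.047,0.12,0,0,1])

```text
t: 1.77
position: [0.4752, -0.0026, 0.2065]
orientation: [-2.735, -1.546, 0.001]
force: [0.5, -0.3, -0.6]
opening: 0.0858
gripper_force: 0.0
```

play_rows(series=[0.047,0.12,0,0,1,0.047,0.12,0,0,1,0.047,0.12,0,0,1,0.047,0.12,0,0,1,0.047,0.12,0,0,1,0,0,0,0,1,0,0,0,0,1])

```text
t: 2.35
position: [0.5336, 0.149, 0.2064]
orientation: [-2.729, -1.552, 0.001]
force: [0.0, -2.2, -0.3]
opening: 0.0852
gripper_force: 0.0
```

play_rows(series=[0.012,0.004,-0.06,0,1,0,0,-0.1,0,1,0,0,-0.1,0,1,0,0,-0.1,0,1,0,0,-0.08,0,1,0,0,-0.06,0,0.6,0,0,-0.03,0,0.2,0,0,-0.024,0,0,0,0,0,0,-0.1,0,0,0,0,-0.2], grip_force=25)

```text
t: 3.18
position: [0.5376, 0.1466, 0.0689]
orientation: [2.735, 1.545, 0.001]
force: [-0.5, 0.6, 0.0]
opening: 0.034
gripper_force: 0.0
```

play_rows(series=[0,0,0,0,-0.3,0,0,0,0,-0.35,0,0,0,0,-0.4,0,0,0,0,-0.5,0,0,0,0,-0.6,0,0,0,0,-0.8,0,0,0,0,-1,0,0,0,0,-1], grip_force=25)

```text
t: 3.85
position: [0.5361, 0.1484, 0.0694]
orientation: [-2.733, -1.547, 0.002]
force: [-4.6, 0.4, 5.1]
opening: 0.0245
gripper_force: 24.3
```

play_rows(series=[0,0,0,-0.01,-1,0,0,0,-0.02,-1,0,0,0,-0.02,-1,0,0,0,-0.02,-1,0,0,0,-0.02,-1,0,0,0,-0.02,-1,0,0,0,-0.02,-1,0,0,0,-0.02,-1,0,0,0,-0.02,-1,0,0,0,-0.02,-1])

```text
t: 4.68
position: [0.535, 0.1496, 0.0693]
orientation: [-3.067, -0.673, 0.004]
force: [-7.2, 2.6, 5.9]
opening: 0.0246
gripper_force: 24.4
```

play_rows(series=[0,0,0,-0.02,-1,0,0,0,-0.02,-1,0,0,0,-0.02,-1,0,0,0,-0.02,-1,0,0,0,-0.02,-1,0,0,0,-0.02,-1,0,0,0,-0.02,-1,0,0,0,-0.02,-1,0,0,0,-0.014,-1,0,0,0,0,-1])

```text
t: 5.52
position: [0.5348, 0.151, 0.0693]
orientation: [-3.134, 0.177, 0.005]
force: [-6.0, 5.2, 5.7]
opening: 0.0245
gripper_force: 24.3
```

```bash
python3 - <<'E'
from h import *
t=snap("top","pics/top1.png"); s=snap("side","pics/side1.png")
print({k:env.get_state()[k] for k in("position","orientation","force","joints")})
c=lambda i,x,y,w,h,k: cv2.resize(i[y:y+h,x:x+w,::-1],None,fx=k,fy=k,interpolation=cv2.INTER_CUBIC)
cv2.imwrite("pics/c3.png",np.hstack([c(t,150,160,80,120,5),c(s,145,100,80,120,5)]))
E
```

```text
{'position': array([0.53473092, 0.15098699, 0.06934518]), 'orientation': array([-3.13382538,  0.17497116,  0.00522615]), 'force': array([-7.22652889,  5.03947403,  5.95653415]), 'joints': array([-0.02841064,  0.40328698, -0.3749379 ,  1.9174189 ,  0.18600179,
        0.8566873 , -2.18095416])}
```

View pics/c3.png

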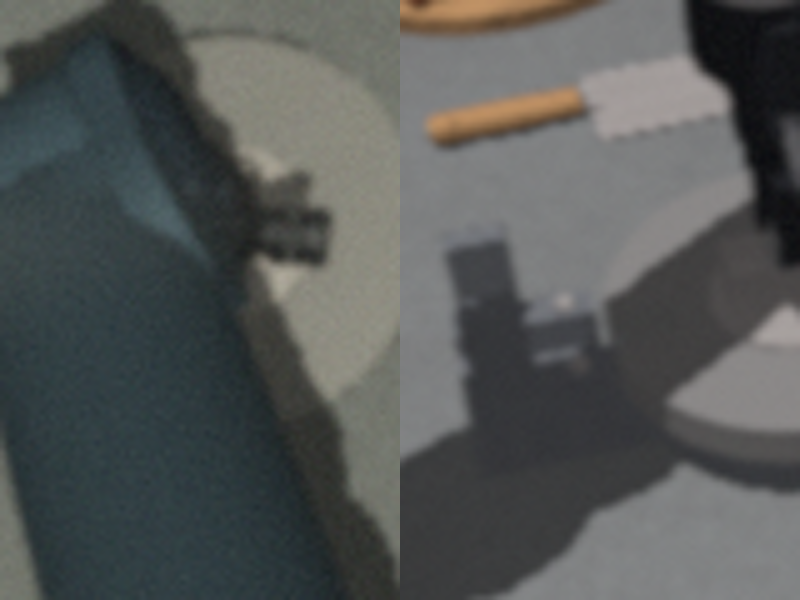

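play_rows(series=[0,0,0,-0.005,-1,0,0,0,-0.004,-1,0,0,0,0,-1,0,0,0,0,-0.3,0,0,0,0,0,0,0,0,0,0.2,0,0,0.03,0,0.5,0,0,0.1,0,1,0,0,0.14,0,1,0,0,0.14,0,1])

```text
t: 6.45
position: [0.5366, 0.1461, 0.1715]
orientation: [3.133, -0.225, -0.003]
force: [1.5, -0.2, 0.4]
opening: 0.0853
gripper_force: 0.0
```

play_rows(series=[-0.03,-0.1,0.12,0,1,-0.04,-0.12,0,0.005,1,-0.04,-0.12,0,0.005,1,-0.04,-0.12,0,0.005,1,-0.04,-0.12,0,0.005,1,-0.04,-0.12,0,0.005,1,-0.04,-0.12,0,0.005,1,-0.04,-0.12,0,0.005,1,-0.04,-0.12,0,0.005,1,-0.04,-0.12,0,0.005,1])

```text
t: 7.28
position: [0.4393, -0.15, 0.2019]
orientation: [3.141, -0.002, 0.003]
force: [0.1, -0.9, -0.3]
opening: 0.0856
gripper_force: 0.0
```

play_rows(series=[-0.04,-0.12,0,0,1,-0.04,-0.12,0,0,1,-0.04,-0.12,0,0,1,-0.04,-0.12,0,0,1,-0.02,-0.06,0,0,1,0,0,0,0,1,0,0,0,0,1])

```text
t: 7.87
position: [0.3942, -0.2842, 0.2015]
orientation: [3.141, -0.008, 0.002]
force: [0.3, 1.2, 0.2]
opening: 0.0853
gripper_force: 0.0
```

```bash
python3 - <<'E'
from h import *
t=snap("top","pics/top2.png"); s=snap("side","pics/side2.png")
print({k:env.get_state()[k] for k in("position","orientation","force","joints")})
c=lambda i,x,y,w,h,k: cv2.resize(i[y:y+h,x:x+w,::-1],None,fx=k,fy=k,interpolation=cv2.INTER_CUBIC)
a=c(t,155,165,80,120,5); b=c(s,145,120,100,75,4); z=np.zeros((600,800,3),np.uint8); z[:,:400]=a; z[:300,400:]=b; z[300:,400:]=c(s,200,275,100,75,4)
cv2.imwrite("pics/c4.png",z)
E
```

```text
{'position': array([ 0.39534983, -0.28183525,  0.20119286]), 'orientation': array([-3.14116978e+00, -2.71198391e-04, -1.22991911e-03]), 'force': array([ 0.4288269 ,  1.44886502, -0.25034006]), 'joints': array([ 5.63185412e-01,  7.88500712e-02, -2.96587867e-02,  1.98803269e+00,
        1.78971650e-03,  1.07428591e+00, -1.03785658e+00])}
```

View pics/c4.png

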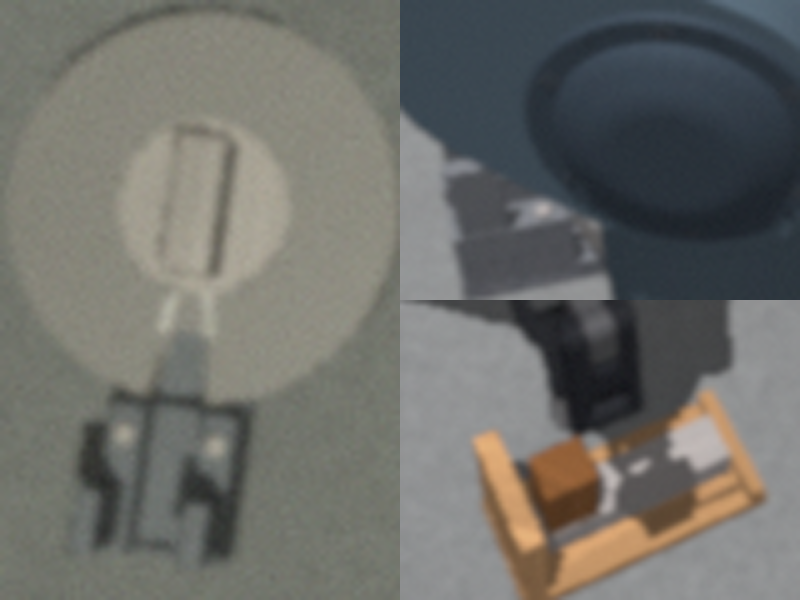

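```bash
python3 - <<'E'
from fit import *
T=lambda P:f(P,5,155,165)
im=cv2.imread("pics/top2.png"); g=im.astype(int)
# edge profile across notch and slot, rows of the image
for y in range(228,262,2):
    print(y, cv2.GaussianBlur(im,(1,3),0)[y,178:210].sum(1).tolist())
d=lambda a:np.degrees(np.arctan2(a[1],a[0]))
ax=np.array([.5375,.1507])
b=ray("top",T([[178,128],[235,140],[215,278],[160,272]]),.096)[:,:2]; print("boss c",b.mean(0),"yaw",d(b[2]+b[3]-b[0]-b[1]))
n=ray("top",T([[165,340],[208,335],[155,392],[207,390]]),.06)[:,:2]; print("notch in",d(n[:2].mean(0)-ax),"out",d(n[2:].mean(0)-ax),n.round(4).tolist())
m=ray("top",T([[124,434],[216,445]]),.06)[:,:2]; q=m[1]-m[0]; print("marks",m.round(4).tolist(),d(m.mean(0)-ax),d([q[1],-q[0]]))
W=ray("top",T([[5,210],[397,210],[60,335],[340,345],[330,65],[105,385]]),.06)[:,:2]
c=least_squares(lambda p:np.hypot(*(W-p).T)-.1,[.45,.15]); print("wheel",c.x,c.fun.round(4), d(m.mean(0)-c.x),d(n[2:].mean(0)-c.x))
s=ray("top",T([[155,400],[200,405],[133,545]]),.06)[:,:2]; print("slot in top mid",d(s[:2].mean(0)-ax), s.round(4).tolist(), d(s[2]-s[0]))
E
```

```text
228 [395, 399, 401, 403, 403, 399, 399, 405, 433, 480, 504, 469, 428, 405, 407, 409, 415, 446, 478, 464, 437, 411, 408, 409, 405, 410, 406, 407, 408, 405, 409, 411]
230 [394, 397, 402, 395, 399, 400, 402, 410, 443, 484, 472, 436, 396, 390, 394, 392, 411, 442, 470, 469, 434, 409, 408, 405, 408, 401, 407, 409, 412, 413, 411, 408]
232 [395, 394, 394, 393, 401, 403, 402, 404, 408, 416, 405, 378, 355, 351, 354, 358, 366, 393, 420, 442, 420, 409, 408, 408, 410, 402, 411, 409, 408, 411, 408, 409]
234 [402, 392, 400, 398, 403, 403, 398, 393, 390, 384, 370, 360, 339, 332, 338, 337, 339, 350, 370, 399, 407, 405, 409, 410, 409, 403, 408, 411, 408, 413, 407, 409]
236 [402, 399, 401, 397, 404, 399, 397, 382, 358, 347, 347, 344, 337, 334, 334, 327, 335, 346, 365, 396, 403, 404, 408, 410, 408, 410, 408, 407, 406, 414, 407, 411]
238 [397, 397, 401, 396, 399, 394, 393, 367, 336, 325, 332, 334, 339, 333, 333, 333, 338, 354, 365, 397, 401, 404, 405, 407, 410, 412, 404, 408, 402, 410, 408, 410]
240 [380, 384, 398, 395, 402, 399, 383, 336, 316, 320, 329, 337, 336, 337, 340, 336, 330, 348, 368, 403, 404, 
[... 1489 characters left out ...]
 300, 237, 200, 209, 267, 313, 330, 336, 331, 336]
260 [244, 296, 314, 298, 251, 244, 286, 326, 339, 334, 342, 328, 293, 229, 181, 168, 177, 192, 220, 255, 299, 315, 281, 217, 189, 227, 289, 328, 336, 332, 336, 337]
boss c [0.5357053  0.14844319] yaw 172.37654698152758
notch in 172.60340404522626 out 173.05006430398933 [[0.4691, 0.1703], [0.4713, 0.1486], [0.4431, 0.1753], [0.4438, 0.1491]]
marks [[0.4224, 0.1908], [0.4164, 0.1445]] 171.83007770046785 172.64115757973795
wheel [0.53601224 0.15215145] [-0.0002 -0.0005 -0.0043 -0.0005 -0.0028  0.0014] 172.42690282275157 173.82629614726827
slot in top mid 172.45276396696406 [[0.4391, 0.1753], [0.4364, 0.1526], [0.3674, 0.186]] 171.44651551018273
```

play_rows(series=[0.04,0.02,-0.1,0,1,0,0,-0.12,0,1,0,0,-0.12,0,1,0,0,-0.12,0,1,0,0,-0.08,0,0.8,0,0,-0.06,0,0.5,0,0,-0.044,0,0.2,0,0,0,0,0,0,0,0,0,0,0,0,0,0,-0.1], grip_force=60)

```text
t: 8.8
position: [0.406, -0.278, 0.041]
orientation: [3.141, -0.0, 0.003]
force: [0.1, 0.4, 0.3]
opening: 0.0384
gripper_force: 0.0
```

play_rows(series=[0,0,0,0,-0.2,0,0,0,0,-0.3,0,0,0,0,-0.35,0,0,0,0,-0.4,0,0,0,0,-0.45,0,0,0,0,-0.5,0,0,0,0,-0.7,0,0,0,0,-1,0,0,0,0,-1,0,0,0,0,-1])

```text
t: 9.63
position: [0.405, -0.2785, 0.0407]
orientation: [3.141, -0.002, 0.001]
force: [-1.6, 0.6, 5.7]
opening: 0.0224
gripper_force: 58.6
```

play_rows(series=[0,0,0.008,0,-1,0,0,0.012,0,-1,0,0,0.02,0,-1,0,0,0.03,0,-1,0,0,0.04,0,-1,0,0,0.05,0,-1,0,0,0.05,0,-1,0,0,0.04,0,-1,0,0,0.02,0,-1,0,0,0.01,0,-1])

```text
t: 10.47
position: [0.4055, -0.2784, 0.1113]
orientation: [3.14, -0.002, 0.003]
force: [1.0, 0.1, -3.2]
opening: 0.0224
gripper_force: 58.9
```

play_rows(series=[0.006,0.03,0,-0.002,-1,0.014,0.06,0,-0.004,-1,0.02,0.09,0,-0.005,-1,0.022,0.1,0,-0.005,-1,0.022,0.1,0,-0.005,-1,0.022,0.1,0,-0.005,-1,0.022,0.1,0,-0.005,-1,0.022,0.1,0,-0.005,-1,0.02,0.08,0,-0.004,-1,0.014,0.06,0,-0.003,-1])

```text
t: 11.3
position: [0.4501, -0.0695, 0.1091]
orientation: [-3.133, 0.21, 0.003]
force: [0.2, -0.2, -1.5]
opening: 0.0224
gripper_force: 59.0
```

play_rows(series=[0.008,0.036,0,0,-1,0,0,-0.03,0,-1,0,0,-0.05,0,-1,0,0,-0.06,0,-1,0,0,-0.06,0,-1,0,0,-0.04,0,-1,0,0,-0.02,0,-1,0,0,-0.01,0,-1,0,0,0,0,-1,0,0,0,0,-1])

```text
t: 12.13
position: [0.4531, -0.0642, 0.0427]
orientation: [3.134, -0.215, 0.001]
force: [0.2, -0.8, -1.8]
opening: 0.0224
gripper_force: 58.9
```

```bash
python3 - <<'E'
from h import *
t=snap("top","pics/top3.png"); s=snap("side","pics/side3.png")
print({k:env.get_state()[k] for k in("position","orientation","force","wrist_torque","opening")})
c=lambda i,x,y,w,h,k: cv2.resize(i[y:y+h,x:x+w,::-1],None,fx=k,fy=k,interpolation=cv2.INTER_CUBIC)
u=proj("side",[.48,-.064,.03])[0].astype(int); print(u)
cv2.imwrite("pics/c5.png",c(s,max(u[0]-65,0),max(u[1]-55,0),130,95,6))
E
```

```text
{'position': array([ 0.45350174, -0.06406987,  0.04309126]), 'orientation': array([ 3.13419574e+00, -2.14251986e-01,  2.73242436e-03]), 'force': array([-0.2412686 , -1.38979548, -2.37761951]), 'wrist_torque': array([-0.02010233,  0.0378218 ,  0.03690814]), 'opening': 0.022735680079527438}
[233 232]
```

View pics/c5.png

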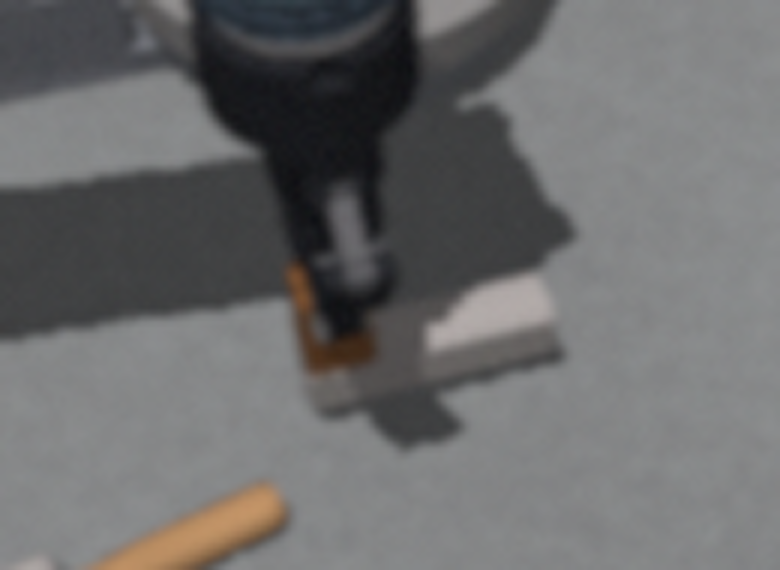

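The key hangs level just above the bench, post at crop (330,330) and nose at (550,330). I'll lower it slowly.

play_rows(series=[0,0,-0.01,0,-1,0,0,-0.01,0,-1,0,0,-0.008,0,-1,0,0,-0.006,0,-1,0,0,-0.004,0,-1,0,0,-0.004,0,-1,0,0,-0.004,0,-1,0,0,0,0,-1,0,0,0,0,-1])

```text
t: 12.98
position: [0.4527, -0.0639, 0.0309]
orientation: [-3.134, 0.214, -0.0]
force: [-0.5, -0.5, -1.4]
opening: 0.0229
gripper_force: 59.1
```

play_rows(series=[0,0,-0.003,0,-1,0,0,-0.003,0,-1,0,0,-0.003,0,-1,0,0,0,0,-1,0,0,0,0,-1])

```text
t: 13.4
position: [0.4526, -0.064, 0.0306]
orientation: [3.134, -0.214, -0.002]
force: [-5.7, 0.2, 14.9]
opening: 0.023
gripper_force: 61.2
```

play_rows(series=[0,0,0.004,0,-1,0,0,0,0,-0.8,0,0,0,0,-0.5,0,0,0,0,-0.35,0,0,0,0,-0.2,0,0,0,0,0,0,0,0,0,0.2,0,0,0.02,0,0.4,0,0,0.06,0,0.4,0,0,0.1,0,0.6])

```text
t: 14.23
position: [0.45, -0.0636, 0.0731]
orientation: [-3.134, 0.214, 0.009]
force: [-0.7, -0.1, 0.4]
opening: 0.0679
gripper_force: 0.0
```

play_rows(series=[0,0,0.12,0,1,0,0,0.12,0.03,1,0,0,0.06,0.036,1,0,0,0,0.036,1,0,0,0,0.036,1,0,0,0,0.036,1,0,0,0,0.036,1,0,0,0,0.036,1,0,0,0,0.036,1,0,0,0,0.036,1])

```text
t: 15.07
position: [0.4526, -0.0639, 0.1498]
orientation: [2.85, 1.321, 0.0]
force: [0.6, -0.3, 0.3]
opening: 0.0855
gripper_force: 0.0
```

play_rows(series=[0,0,0,0.036,1,0,0,0,0.036,1,0,0,0,0.036,1,0,0,0,0.036,1,0,0,0,0.038,1,0,0,0,0,1,0,0,0,0,1])

```text
t: 15.65
position: [0.4526, -0.0639, 0.1498]
orientation: [2.371, 2.061, 0.0]
force: [0.2, 0.6, 0.3]
opening: 0.0854
gripper_force: 0.0
```

```bash
python3 - <<'E'
from h import *
t=snap("top","pics/top4.png"); s=snap("side","pics/side4.png")
print({k:env.get_state()[k] for k in("t","position","orientation","force","joints","opening")})
c=lambda i,x,y,w,h,k: cv2.resize(i[y:y+h,x:x+w,::-1],None,fx=k,fy=k,interpolation=cv2.INTER_CUBIC)
u=proj("side",[.48,-.064,.03])[0].astype(int); v=proj("top",[.48,-.064,.03])[0].astype(int); print(u,v)
cv2.imwrite("pics/c6.png",np.hstack([c(s,u[0]-40,u[1]-60,80,100,5),c(t,v[0]-40,v[1]-50,80,100,5)]))
E
```

```text
{'t': 15.75, 'position': array([ 0.45262102, -0.0639306 ,  0.14969267]), 'orientation': array([2.37003433e+00, 2.06208497e+00, 6.52640094e-05]), 'force': array([ 0.35467235,  0.57641776, -1.28945657]), 'joints': array([ 0.33840676,  0.09931552, -0.30053039,  2.08856982,  0.03589329,
        0.95836631, -0.12010674]), 'opening': 0.08562716110068888}
[233 232] [279 227]
```

View pics/c6.png

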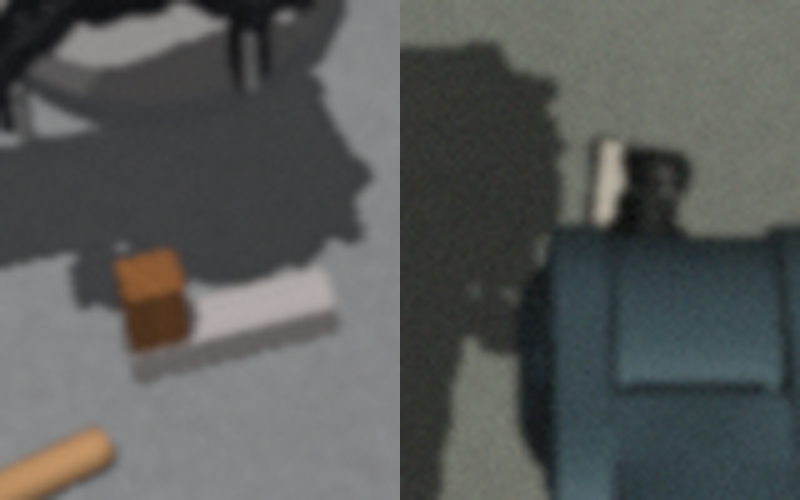

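Key stands upright: post top at crop (150,270), nose at (330,300). The tool is now turned 90° for the front/tail grasp.

play_rows(series=[0,0,-0.06,0,1,0,0,-0.1,0,1,0,0,-0.1,0,1,0,0,-0.1,0,1,0,0,-0.06,0,0.8,0,0,-0.04,0,0.5,0,0,-0.019,0,0.3,0,0,0,0,0.15,0,0,0,0,0.05,0,0,0,0,0], grip_force=30)

```text
t: 16.58
position: [0.454, -0.064, 0.031]
orientation: [2.367, 2.063, 0.003]
force: [0.4, 0.4, -0.7]
opening: 0.0427
gripper_force: 0.0
```

play_rows(series=[0,0,0,0,-0.06,0,0,0,0,-0.12,0,0,0,0,-0.18,0,0,0,0,-0.22,0,0,0,0,-0.26,0,0,0,0,-0.3,0,0,0,0,-0.35,0,0,0,0,-0.5,0,0,0,0,-1,0,0,0,0,-1])

```text
t: 17.42
position: [0.4525, -0.0639, 0.03]
orientation: [-2.367, -2.065, 0.001]
force: [-1.7, 0.2, 3.6]
opening: 0.0271
gripper_force: 30.8
```

play_rows(series=[0,0,0,0,-1,0,0,0,0,-1,0,0,0,0,-1], grip_force=55)

```text
t: 17.67
position: [0.4525, -0.0639, 0.0301]
orientation: [-2.367, -2.065, 0.001]
force: [-2.2, -0.2, 5.3]
opening: 0.0267
gripper_force: 56.0
```

play_rows(series=[0,0,0.01,0,-1,0,0,0.03,0,-1,0,0,0.06,0,-1,0,0,0.09,0,-1,0,0,0.09,0,-1,0,0,0.09,0,-1,0,0,0.09,0,-1,0,0,0.06,0,-1,0,0,0.03,0,-1,0,0,0.01,0,-1])

```text
t: 18.5
position: [0.4535, -0.0641, 0.1713]
orientation: [2.366, 2.063, 0.003]
force: [0.2, -1.0, -2.2]
opening: 0.0265
gripper_force: 55.2
```

play_rows(series=[-0.007,0.025,0,0,-1,-0.02,0.065,0,0,-1,-0.03,0.1,0,0,-1,-0.03,0.1,0,0,-1,-0.03,0.1,0,0,-1,-0.03,0.1,0,0,-1,-0.03,0.1,0,0,-1,-0.03,0.1,0,0,-1,-0.03,0.1,0,0,-1,-0.02,0.075,0,0,-1])

```text
t: 19.33
position: [0.3856, 0.1545, 0.1682]
orientation: [-2.363, -2.066, 0.004]
force: [0.1, -0.1, -2.3]
opening: 0.0266
gripper_force: 55.1
```

play_rows(series=[-0.014,0.05,0,0,-1,-0.006,0.029,0,0,-1,0,0,0,0,-1,0,0,0,0,-1,0,0,0,0,-1])

```text
t: 19.75
position: [0.3832, 0.1708, 0.1692]
orientation: [-2.369, -2.063, 0.002]
force: [-0.9, -0.7, -2.7]
opening: 0.0266
gripper_force: 55.2
```

```bash
python3 - <<'E'
from h import *
t=snap("top","pics/top5.png"); s=snap("side","pics/side5.png")
print({k:env.get_state()[k] for k in("t","position","orientation","force","joints","opening")})
c=lambda i,x,y,w,h,k: cv2.resize(i[y:y+h,x:x+w,::-1],None,fx=k,fy=k,interpolation=cv2.INTER_CUBIC)
u=proj("side",[.42,.165,.1])[0].astype(int); v=proj("top",[.45,.16,.1])[0].astype(int); print(u,v)
print([u[0]-40,u[1]-60],[v[0]-40,v[1]-60])
cv2.imwrite("pics/c7.png",np.hstack([c(s,u[0]-40,u[1]-60,80,120,5),c(t,v[0]-40,v[1]-60,80,120,5)]))
E
```

```text
{'t': 19.85, 'position': array([0.38354875, 0.17076766, 0.16951708]), 'orientation': array([-2.37004380e+00, -2.06206151e+00,  1.31786040e-03]), 'force': array([-0.27592059,  0.20226576, -1.96484643]), 'joints': array([ 0.06737445,  0.00971287, -0.5792627 ,  2.13470353,  0.00644869,
        0.99960454, -0.65411237]), 'opening': 0.026696454164551756}
[176 156] [188 240]
[np.int64(136), np.int64(96)] [np.int64(148), np.int64(180)]
```

View pics/c7.png

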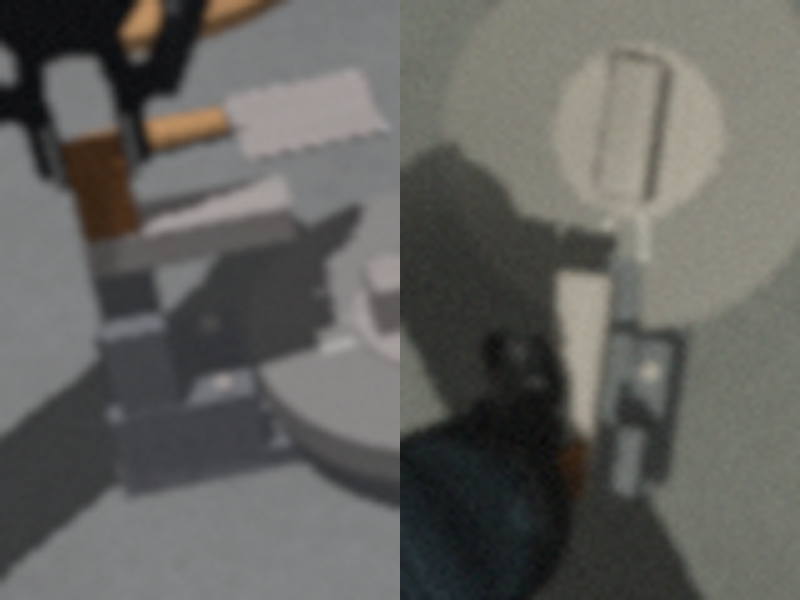

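```bash
python3 - <<'E'
from fit import *
im=cv2.imread("pics/top5.png").astype(int)
for y in range(232,270,4): print(y,im[y,174:200].sum(1).tolist())
print("col",im[226:246,183].sum(1).tolist())
# predicted projections at yaw -7.8
for yaw in(np.radians(-7.8),):
    R=np.array([[np.cos(yaw),-np.sin(yaw)],[np.sin(yaw),np.cos(yaw)]])
    for y in(.012,-.012):
        for x in(.086,.02):
            p=R@[x,y]+[.3832,.1708]; print("pred bar",x,y,proj("top",[*p,.1634]).round(1))
u=np.array([np.cos(np.radians(172.2)),np.sin(np.radians(172.2))]); n=np.array([-u[1],u[0]]); ax=np.array([.5375,.1507])
for r in(.075,.098,.11,.125):
    for s in(.0145,-.0145): print("pred slot/notch",r,s,proj("top",[*(ax+r*u+s*n),.06]).round(1))
E
```

```text
232 [182, 183, 183, 173, 183, 181, 186, 192, 181, 187, 184, 175, 178, 176, 198, 232, 290, 332, 348, 349, 355, 387, 422, 429, 418, 414]
236 [180, 169, 178, 184, 229, 341, 429, 462, 475, 472, 475, 464, 465, 462, 441, 407, 329, 299, 319, 314, 325, 325, 367, 382, 392, 395]
240 [152, 153, 179, 188, 242, 348, 439, 469, 481, 488, 491, 493, 480, 479, 460, 386, 309, 302, 318, 325, 321, 337, 362, 389, 395, 400]
244 [155, 149, 151, 161, 208, 270, 358, 444, 482, 492, 491, 479, 483, 462, 425, 347, 248, 230, 229, 222, 224, 259, 319, 367, 383, 383]
248 [110, 93, 97, 127, 159, 208, 299, 395, 454, 489, 488, 486, 481, 448, 383, 311, 297, 326, 321, 310, 279, 261, 264, 272, 274, 267]
252 [103, 105, 81, 75, 100, 146, 241, 359, 452, 486, 492, 480, 460, 410, 339, 298, 311, 323, 327, 308, 299, 292, 335, 382, 388, 356]
256 [144, 168, 130, 113, 73, 92, 133, 237, 352, 451, 477, 469, 447, 381, 305, 293, 305, 293, 264, 258, 282, 321, 350, 386, 380, 349]
260 [52, 56, 56, 74, 66, 97, 158, 235, 362, 445, 476, 455, 409, 328, 299, 315, 280, 224, 158, 149, 170, 172, 208, 258, 297, 302]
264 [60, 53, 53, 66, 64, 88, 123, 202, 277, 372, 423, 441, 371, 265, 218, 226, 238, 205, 164, 152, 157, 152, 133, 132, 144, 174]
268 [54, 57, 27, 58, 64, 78, 96, 115, 119, 128, 164, 199, 215, 189, 153, 151, 176, 231, 290, 321, 329, 306, 244, 192, 163, 157]
col [230, 183, 176, 182, 181, 190, 187, 226, 324, 436, 472, 484, 483, 487, 488, 489, 478, 476, 492, 483]
pred bar 0.086 0.012 [[179.3 233.3]]
pred bar 0.02 0.012 [[175.2 262.5]]
pred bar 0.086 -0.012 [[189.7 234.6]]
pred bar 0.02 -0.012 [[185.7 263.8]]
pred slot/notch 0.075 0.0145 [[197.  235.6]]
pred slot/notch 0.075 -0.0145 [[185.6 234.2]]
pred slot/notch 0.098 0.0145 [[195.8 244.8]]
pred slot/notch 0.098 -0.0145 [[184.4 243.3]]
pred slot/notch 0.11 0.0145 [[195.1 249.6]]
pred slot/notch 0.11 -0.0145 [[183.7 248.1]]
pred slot/notch 0.125 0.0145 [[194.3 255.5]]
pred slot/notch 0.125 -0.0145 [[182.9 254.1]]
```

play_rows(series=[0.005,0.005,-0.02,0,-1,0,0,-0.04,0,-1,0,0,-0.05,0,-1,0,0,-0.05,0,-1,0,0,-0.05,0,-1,0,0,-0.04,0,-1,0,0,-0.03,0,-1,0,0,-0.02,0,-1,0,0,0,0,-1,0,0,0,0,-1])

```text
t: 20.68
position: [0.3847, 0.1734, 0.0948]
orientation: [-2.367, -2.065, 0.0]
force: [-0.3, 0.7, -2.8]
opening: 0.0262
gripper_force: 55.1
```

play_rows(series=[0,0,-0.005,0,-1,0,0,-0.005,0,-1,0,0,-0.005,0,-1,0,0,-0.005,0,-1,0,0,-0.005,0,-1,0,0,0,0,-1])

```text
t: 21.18
position: [0.3845, 0.1732, 0.0884]
orientation: [-2.368, -2.065, 0.0]
force: [0.1, 0.7, -2.3]
opening: 0.0265
gripper_force: 55.1
```

play_rows(series=[0,0,-0.006,0,-1,0,0,-0.006,0,-1,0,0,-0.006,0,-1,0,0,-0.006,0,-1,0,0,0,0,-1])

```text
t: 21.6
position: [0.3843, 0.1732, 0.0822]
orientation: [-2.367, -2.065, 0.001]
force: [0.4, -0.2, -2.8]
opening: 0.0266
gripper_force: 55.1
```

play_rows(series=[0,0,-0.008,0,-1,0,0,-0.008,0,-1,0,0,-0.008,0,-1,0,0,0,0,-1])

```text
t: 21.93
position: [0.3843, 0.1732, 0.0762]
orientation: [-2.367, -2.065, 0.001]
force: [0.1, -0.1, -2.1]
opening: 0.0265
gripper_force: 55.1
```

play_rows(series=[0,0,-0.008,0,-1,0,0,-0.008,0,-1,0,0,-0.008,0,-1,0,0,-0.006,0,-1,0,0,0,0,-1])

```text
t: 22.35
position: [0.3843, 0.1732, 0.0687]
orientation: [-2.367, -2.065, 0.001]
force: [0.1, -0.6, -2.6]
opening: 0.0265
gripper_force: 55.1
```

play_rows(series=[0,0,-0.004,0,-1,0,0,-0.004,0,-1,0,0,-0.004,0,-1,0,0,0,0,-1,0,0,0,0,-1])

```text
t: 22.77
position: [0.3848, 0.1735, 0.0662]
orientation: [2.367, 2.065, 0.001]
force: [0.2, 0.5, -1.4]
opening: 0.0266
gripper_force: 55.2
```

play_rows(series=[0,0,-0.003,0,-1,0,0,-0.003,0,-1,0,0,0,0,-1,0,0,0,0,-1])

```text
t: 23.1
position: [0.3849, 0.1736, 0.0661]
orientation: [2.367, 2.064, -0.001]
force: [-4.1, -1.8, 11.1]
opening: 0.0267
gripper_force: 56.8
```

Firm contact at exactly the home height (TCP 66 mm). Releasing and retreating.

play_rows(series=[0,0,0.004,0,-1,0,0,0,0,-0.7,0,0,0,0,-0.4,0,0,0,0,-0.3,0,0,0,0,-0.15,0,0,0,0,0,0,0,0,0,0.2,0,0,0,0,0.3,0,0,0.02,0,0.3,0,0,0.05,0,0.3])

```text
t: 23.93
position: [0.383, 0.1726, 0.0821]
orientation: [-2.366, -2.064, 0.006]
force: [-0.2, -0.5, -0.7]
opening: 0.0557
gripper_force: 0.0
```

play_rows(series=[0,0,0.1,0,0.3,0,0,0.12,0,0.3,0,0,0.12,0,0.5,0,0,0.12,0,1,0.03,-0.1,0.03,0,1,0.03,-0.12,0,0,1,0.03,-0.12,0,0,1,0.03,-0.12,0,0,1,0.03,-0.12,0,0,1,0.03,-0.12,0,0,1])

```text
t: 24.77
position: [0.4297, -0.003, 0.2061]
orientation: [2.367, 2.065, 0.001]
force: [1.1, 0.2, 0.5]
opening: 0.0853
gripper_force: 0.0
```

play_rows(series=[0.02,-0.12,0,0,1,0.02,-0.12,0,0,1,0.02,-0.12,0,0,1,0.02,-0.12,0,0,1,0.02,-0.12,0,0,1,0.02,-0.12,0,0,1,0,0,0,0,1,0,0,0,0,1])

```text
t: 25.43
position: [0.4594, -0.1838, 0.2057]
orientation: [-2.372, -2.059, -0.0]
force: [-0.1, 0.2, -0.6]
opening: 0.0853
gripper_force: 0.0
```

```bash
python3 - <<'E'
from h import *
t=snap("top","pics/top6.png"); s=snap("side","pics/side6.png")
print({k:env.get_state()[k] for k in("t","position","force")})
c=lambda i,x,y,w,h,k: cv2.resize(i[y:y+h,x:x+w,::-1],None,fx=k,fy=k,interpolation=cv2.INTER_CUBIC)
cv2.imwrite("pics/c8.png",np.hstack([c(s,140,90,80,120,5),c(t,150,165,80,120,5)]))
E
```

```text
{'t': 25.5333, 'position': array([ 0.45954169, -0.18072865,  0.20559855]), 'force': array([-0.11416841,  0.09053731, -0.14790467])}
```

View pics/c8.png

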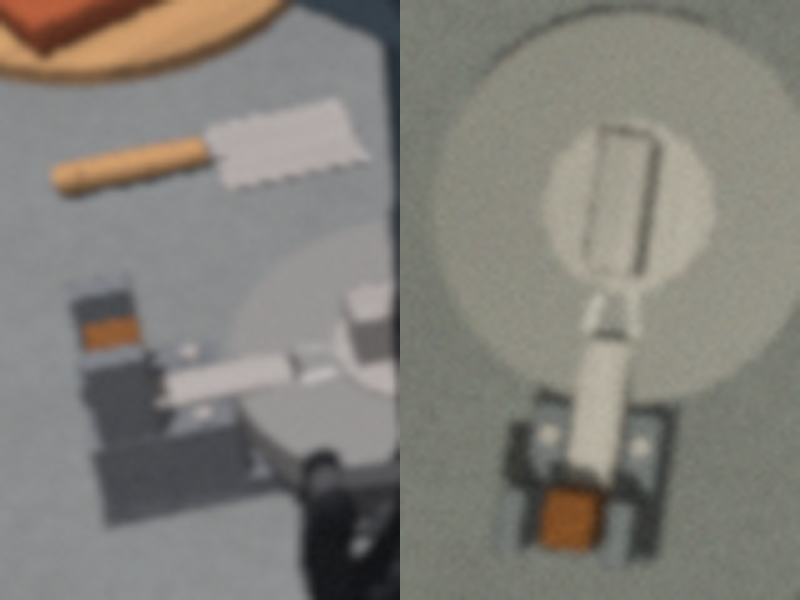

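The key lies flush in the slot and notch. In the top crop the bar runs from (612,340) to (590,470), with the post at (572,518) between the cheeks. The arm is clear, so I'm handing in.

```bash
python3 -c "
from cell import env
print(env.close_job())"
```

```text
the job is handed in; nothing more can be done
None
```

The job is handed in at 25.5 s of the 72 s allowed: the wheel is lined up, the key was stood on the bench and regrasped, and the last picture shows it lying fully down in slot and notch, released, with the arm clear; no judge's verdict came back.

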